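# Match the inner heating ring to the outer one under the wide pan

## Robot

A 6-joint arm with a two-finger parallel gripper is mounted at the origin on the work surface. World frame = base frame: x ahead of the robot, y to its left, z up, the work surface at z = 0. Lengths are in m, angles in rad, forces in N, time in s.
With the tool pointing down it reaches from about 0.25 to 0.85 m from the base axis. Payload 12.5 kg.
Tool frame: the origin (TCP) lies midway between the tips of the shut fingers; the grasp point (between the pads) lies 19 mm behind it; x points along the fingers, z is the direction in which the jaws open and shut, and the axes are right-handed (so a half turn about x gives the same grasp; the last joint's range is limited). The gripper opens to 93 mm and grips with 3 to 60 N. Pads are 15 mm wide; open, the fingers measure 128 mm over their backs; the gripper's body (75 mm by 188 mm) begins 65 mm behind the grasp point.
Start: joints at [1.038, 0.351, 1.652, -0, 1.139, -0.085], TCP at [0.238, 0.496, 0.219] pointing down, gripper open.
Joint ranges: [-2.75, 2.75], [-0.79, 2.1], [0.01, 2.65], [-1.57, 4.71], [0.07, 3.14], [-2.87, 2.87]. Speed limits (rad/s): [2.22, 2.22, 2.79, 3.14, 3.14, 3.14].

## Interface

Orientations are given as a unit quaternion [w, x, y, z].
In Python, from station import arm, eyes, finish_job, boxes_of, trace gives the robot as it stands. The module is installed in compiled form; this text tells all that it offers.
- The arm moves only by the tool send_rows, never from a script. Its argument "motion" is a list of rows, each an object with "slide": the shift along the tool's x, y, z in mm, a list of three; "angular": the turn, a rotation vector about the tool's x, y, z in degrees, a list of three; "fingers": the gripper command: -1 is fully open, 1 is shut, values between are in proportion. A call has 1 to 12 rows; each row is the pose to reach, as a shift and turn from the pose commanded when the call began, along the tool's axes at that moment; what a row does not reach only later rows make up. A row lasts 1/8 s, in which the tool goes at most 62.5 mm and 10.7 degrees, less where a joint would pass 70% of its speed; a pose out of reach is approached as far as the arm can. A call with a gripper value outside its range is refused whole. The fingers move at their own pace and stop on an object; "grip_force" is the grip in N (left out, the last holds). Time passes only in rows, so rows that repeat a pose let the fingers close. It gives the time, the measured TCP pose, the force and the opening at its end, in the units of the state.
- arm.sense(): the state, without advancing time (a new reading comes with each control period).
- eyes.read_camera(name): name is "scene" or "top"; returns the picture (420x560x3 uint8, red, green, blue); there is no depth.
- eyes.camera_params(name): a dict with "mtx" (3x3 intrinsics, pixels), "T" (4x4, takes a point from camera to world coordinates). Camera axes: x right, y up, looking along -z (the intrinsics and any distortion apply to the point x, -y, -z); pixel columns grow to the right and rows downward; lengths in m; the calibration is good to about 2 mm. A picture is of the moment at which its call begins. camera_params takes no time and is no camera call.
- finish_job(): hands the job in, once; it reports no verdict.
Trained networks look in the newest picture that a camera, given by its name, has taken for a name from the list of things; names that differ only in an ending like _2 or _b are one class to them, and where a whole thing is asked for, a point or a joint stands for the part that bears it (a point fixed in the world has none). Each returns a list of dicts, best first, with "p" (0 to 1); they miss things now and then, are a little off and sometimes report something else, mostly with a low value. They report only what shows in the picture. A call takes as long as a camera call.
- boxes_of(camera, query): "point" ([x, y, z] in m, in the coordinates of the camera as it stood for that picture, good to about 4 mm: the middle of the surface that is visible of it).
- trace(camera, query): "mask" (420x560 bool, what is visible of it).
The state is a dict: "time_s": time; "joint_positions": joint angles; "qd": joint speeds; "tau": joint torques, N m; "tool_pos": TCP position; "tcp_rot": TCP orientation; "wrist_force": force on the tool from outside, world axes, zero at the start; "ft_torque": the same for the moment, N m; "grip_width": finger opening in m.
Only numpy, scipy, OpenCV 4.12 (cv2) and the standard library are available. Lean on these libraries where they do the work, as an engineer would, in place of code of your own. Each camera call takes 0.05 s, during which the arm holds its last target. There are 200 camera calls.

## Task

The wide pan needs even heat. On the control of the plate that the wide pan stands on, turn the inner knob until its pointer lines up with the pointer of the outer knob around it. Leave both outer knobs, the other control, the pans and the jar on the hob as they are.

Things in the scene. Friction and masses are not known exactly. Their poses are not given: they have to be found in the camera images.
- hob: Double electric hob, a fixed steel box 400 mm deep (x) by 640 wide (y), 70 high; origin: centre of its underside. x points from the front panel (robot side) to the rear, y left, z up; yaw varies by 0.2 rad. Two round plates at the rear of its top; in front of each the control that serves it: two concentric knobs on an upright axis, outer and inner, for the plate's outer and inner heating ring.
- wide_pan: The wide lidded pan: metal, round, 200 mm in diameter, 90 mm high over the lid's knob, two small side loops; loose, 1.2 kg. It stands on one of the two plates. Origin at the centre of its underside.
- small_pan: The small lidded pan: metal, round, 124 mm in diameter, 104 mm high over the lid's knob; loose. It stands on the other plate. Origin at the centre of its underside.
- spice_jar: Small amber glass jar with a steel cap, 40 mm in diameter and 60 mm high, loose, standing on the hob's front panel between the two controls. Origin at the centre of its underside.
- left_plate (a point): Centre of the left cooking plate, on the hob's top; in the hob's frame x +55 mm, y +160 mm, z 70 mm.
- left_control (a point): Point on the common upright axis of the left control's two knobs, at the level of the panel's top; in the hob's frame x -140 mm, y +160 mm, z 70 mm. All heights of this control are counted from here.
- left_outer (a joint): Angle of the left outer knob: black disc 76 mm in diameter, top 16 mm above the panel, with a pointer tab (10 mm wide, same height) out to 51 mm from the axis and a white line on top along it. 0: pointer along the hob's +y (left); grows clockwise from above; pi/2: along the hob's +x (rear); range 0 to pi. Turns easily (0.03 N m), stays where left.
- left_inner (a joint): Angle of the left inner knob, same zero, sense and range. Above the outer knob: metal hub 44 mm in diameter, 20 to 26 mm above the panel, with an upright blade 12 mm thick, 26 to 52 mm above the panel, from 12 mm behind the axis to 36 mm ahead (the long end, black line on top, is the pointer). Friction 0.04 N m, no spring; does not drag the outer one; stays where left.
- left_inner_tip (a point): Tip of the left inner knob's pointer, on its top edge: 36 mm from the axis, 52 mm above the panel.
- left_outer_mark (a point): Point on the white line of the left outer knob's pointer: 36 mm from the axis, on the disc's top, 16 mm above the panel.
- right_plate (a point): Centre of the right cooking plate, on the hob's top; in the hob's frame x +55 mm, y -160 mm, z 70 mm.
- right_control (a point): Point on the common upright axis of the right control's two knobs, at the level of the panel's top; in the hob's frame x -140 mm, y -160 mm, z 70 mm. All heights of this control are counted from here.
- right_outer (a joint): Angle of the right outer knob: black disc 76 mm in diameter, top 16 mm above the panel, with a pointer tab (10 mm wide, same height) out to 51 mm from the axis and a white line on top along it. 0: pointer along the hob's +y (left); grows clockwise from above; pi/2: along the hob's +x (rear); range 0 to pi. Turns easily (0.03 N m), stays where left.
- right_inner (a joint): Angle of the right inner knob, same zero, sense and range. Above the outer knob: metal hub 44 mm in diameter, 20 to 26 mm above the panel, with an upright blade 12 mm thick, 26 to 52 mm above the panel, from 12 mm behind the axis to 36 mm ahead (the long end, black line on top, is the pointer). Friction 0.04 N m, no spring; does not drag the outer one; stays where left.
- right_inner_tip (a point): Tip of the right inner knob's pointer, on its top edge: 36 mm from the axis, 52 mm above the panel.
- right_outer_mark (a point): Point on the white line of the right outer knob's pointer: 36 mm from the axis, on the disc's top, 16 mm above the panel.

How it is judged:
At the end, for the whole second after the job is handed in: On the control of the plate under the wide pan, the inner pointer is within about 10 degrees of the outer one (6.5 mm at 36 mm from the axis) and at rest; outer knobs and the other inner knob within about 10 degrees (6 mm) of their starts, pans and jar within 20 mm (((horizontal distance between wide_pan and left_plate below 0.08 m and horizontal distance between left_inner_tip and left_outer_mark below 0.0065 m and velocity of joint left_inner between -0.05 and 0.05 rad/s and distance of right_inner_tip from where it was at the start of the episode below 0.006 m) or (horizontal distance between wide_pan and right_plate below 0.08 m and horizontal distance between right_inner_tip and right_outer_mark below 0.0065 m and velocity of joint right_inner between -0.05 and 0.05 rad/s and distance of left_inner_tip from where it was at the start of the episode below 0.006 m))); the robot touches nothing.
It fails at once if an outer knob is turned (more than about 10 degrees) (distance of any of left_outer_mark, right_outer_mark from where it was at the start of the episode above 0.006 m).
It fails at once if the inner knob of the other plate's control is turned ((horizontal distance between wide_pan and right_plate below 0.08 m and distance of left_inner_tip from where it was at the start of the episode above 0.006 m) or (horizontal distance between wide_pan and left_plate below 0.08 m and distance of right_inner_tip from where it was at the start of the episode above 0.006 m)).
It fails at once if a pan or the jar on the hob is shifted by more than 20 mm (distance of any of wide_pan, small_pan, spice_jar from where it was at the start of the episode above 0.02 m).
It also fails if it takes over 48 s, if anything falls off the work surface, if the arm or the gripper's body presses on something with over 40 N, if the wrist force passes 120 N, or if a joint passes its speed limit or range.

## Working session

There is one attempt and no reset: what is moved stays moved. The work goes in short steps, Python scripts to look and compute and a tool call to move; the robot and the scene stay as the last step left them, time stands still between calls to the robot, and variables do not carry over. Pictures are saved under pics/ and viewed, about 8 in all and at most 12, crops included, and the job is handed in when it is done.

Besides the shell and the picture viewer there is one more tool, called after "Call:" as name(argument=value, ...), one argument or row to a line, values as JSON. send_rows: Moves the arm, as the interface text tells. Its arguments: {"type":"object","properties":{"motion":{"type":"array"},"grip_force":{"type":"number"}},"required":["motion"]}

```bash
mkdir -p pics; cat > h.py <<'E'
import numpy as np, cv2
from station import arm, eyes, finish_job, boxes_of, trace
def proj(cam,P):
    c=eyes.camera_params(cam);T=np.array(c['T']);K=np.array(c['mtx'])
    p=(np.atleast_2d(P)-T[:3,3])@T[:3,:3]
    p=p*[1,-1,-1]; q=p@K.T; return q[:,:2]/q[:,2:]
def ray(cam,uv,z):
    c=eyes.camera_params(cam);T=np.array(c['T']);K=np.array(c['mtx'])
    uv=np.atleast_2d(uv); d=np.c_[uv,np.ones(len(uv))]@np.linalg.inv(K).T*[1,-1,-1]@T[:3,:3].T
    o=T[:3,3]; return o+d*((z-o[2])/d[:,2])[:,None]
def world(cam,p):
    T=np.array(eyes.camera_params(cam)['T']); return T[:3,:3]@np.array(p)+T[:3,3]
E
python3 - <<'E'
from h import *
np.set_printoptions(precision=4,suppress=True)
s=arm.sense();print(s['time_s'],s['tool_pos'],s['tcp_rot'])
for c in ['top','scene']:
    im=eyes.read_camera(c);cv2.imwrite(f'pics/{c}0.png',im[:,:,::-1]);print(eyes.camera_params(c))
    for n in ['hob','wide_pan','small_pan','spice_jar','left_inner','right_inner','left_outer','right_outer','left_inner_tip','left_outer_mark','right_inner_tip','right_outer_mark','left_control','right_control']:
        try:
            for b in boxes_of(c,n)[:2]: print(c,n,round(b['p'],2),world(c,b['point']))
        except Exception as e: print(n,e)
E
```

```text
0.0 [0.2379 0.4955 0.2181] [ 0.5982 -0.3767  0.5989  0.3763]
{'mtx': array([[395.3609,   0.    , 283.9224],
       [  0.    , 395.3609, 213.4627],
       [  0.    ,   0.    ,   1.    ]]), 'T': array([[-0.0248,  0.994 , -0.1068,  0.5176],
       [-0.9988, -0.0202,  0.0442,  0.0362],
       [ 0.0418,  0.1078,  0.9933,  0.8189],
       [ 0.    ,  0.    ,  0.    ,  1.    ]])}
top hob 0.74 [0.5627 0.1692 0.0884]
top hob 0.67 [0.6219 0.0274 0.0685]
top wide_pan 0.37 [0.6178 0.0274 0.0679]
top small_pan 0.77 [0.7524 0.1408 0.1484]
top spice_jar 0.74 [0.5149 0.0195 0.1319]
top left_inner 0.77 [0.5684 0.1847 0.096 ]
top right_inner 0.63 [ 0.5059 -0.1329  0.0923]
top left_outer 0.92 [0.5583 0.1733 0.0886]
top right_outer 0.94 [ 0.5014 -0.1246  0.0861]
top right_outer 0.24 [ 0.5065 -0.1333  0.0937]
top left_inner_tip 0.77 [0.5634 0.1815 0.0971]
top left_inner_tip 0.28 [ 0.5026 -0.1275  0.0821]
top left_outer_mark 0.7 [0.5561 0.1762 0.0855]
top right_inner_tip 0.79 [ 0.5059 -0.1306  0.0927]
top right_outer_mark 0.78 [ 0.5015 -0.126   0.0868]
top right_outer_mark 0.58 [ 0.5105 -0.127   0.0959]
to
[... 629 characters left out ...]
r 0.95 [0.5366 0.0207 0.1048]
scene left_inner 0.76 [0.5685 0.1809 0.106 ]
scene left_inner 0.3 [0.8019 0.0461 0.0686]
scene right_inner 0.78 [ 0.5088 -0.1379  0.1016]
scene left_outer 0.83 [0.582  0.1689 0.0868]
scene right_outer 0.61 [ 0.5199 -0.1225  0.0898]
scene right_outer 0.3 [ 0.7277 -0.1595  0.1278]
scene left_inner_tip 0.84 [0.5789 0.1844 0.1054]
scene left_inner_tip 0.73 [0.5848 0.1681 0.0847]
scene left_outer_mark 0.72 [0.5839 0.1699 0.0859]
scene right_inner_tip 0.56 [ 0.5104 -0.1381  0.1074]
scene right_inner_tip 0.2 [0.7998 0.0471 0.0696]
scene left_control 0.95 [0.8004 0.0452 0.0653]
scene left_control 0.4 [0.5837 0.1697 0.0867]
scene right_control 0.58 [0.8007 0.0481 0.0718]
```

View pics/top0.png

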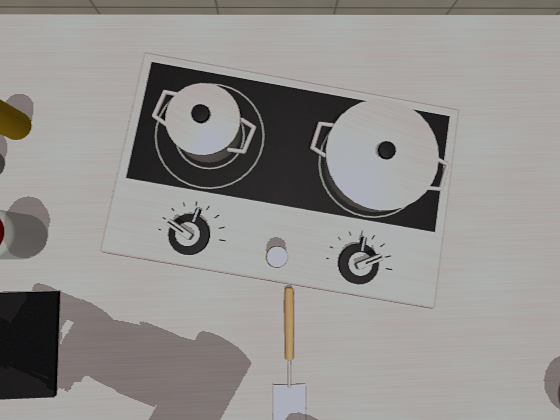

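View pics/scene0.png

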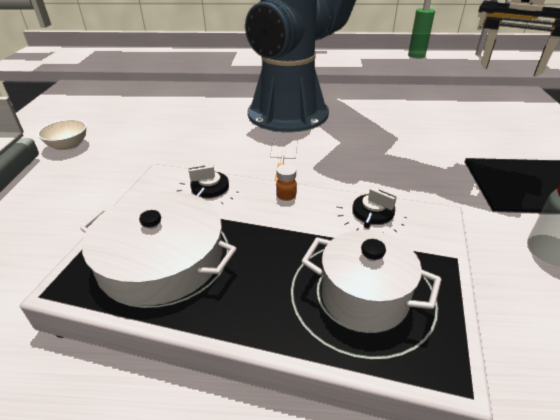

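The wide pan, at about (382,155) in the top view, is on the right plate, so the right control at about (360,262) is the one to turn. The inner pointer points to image right and the outer pointer to the rear. Next I fit the hob's pose and zoom in.

```bash
cat > fit.py <<'E'
from h import *
np.set_printoptions(precision=4,suppress=True)
px=np.array([(147,53),(458,110),(434,307),(102,251)],float) # rear-left, rear-right, front-right, front-left
L=np.array([(.2,.32),(.2,-.32),(-.2,-.32),(-.2,.32)])
W=ray('top',px,.07)[:,:2]
c=W.mean(0);H=(L).T@(W-c);a=np.arctan2(H[0,1]-H[1,0],H[0,0]+H[1,1])
R=np.array([[np.cos(a),-np.sin(a)],[np.sin(a),np.cos(a)]])
print('res',W-c-L@R.T,'c',c,'yaw',a)
def hw(x,y,z): return np.r_[R@[x,y]+c,z]
ax=hw(-.14,-.16,.07);print('right axis',ax)
def pt(th,r,z):  # hob dir: 0->+y, pi/2->+x
    return ax+np.r_[R@[r*np.sin(th),r*np.cos(th)],z]
E
cat > crop.py <<'E'
from fit import *
import sys
tag=sys.argv[1];out=[]
for cam in ['top','scene']:
    im=eyes.read_camera(cam)[:,:,::-1]
    u,v=proj(cam,ax+[0,0,.03])[0].astype(int);h=28;print(cam,'crop origin',u-h,v-h)
    z=cv2.resize(im[v-h:v+h,u-h:u+h],(392,392),interpolation=cv2.INTER_CUBIC);k=7
    for zz,col in ((.016,(0,0,255)),(.026,(0,200,0)),(.052,(255,0,0))):
        q=(proj(cam,ax+[0,0,zz])[0]-[u-h,v-h]+.5)*k; cv2.circle(z,tuple(q.astype(int)),3,col,-1)
    out.append(z)
cv2.imwrite(f'pics/crop{tag}.png',np.hstack(out))
E
python3 crop.py 0
```

```text
res [[-0.0047 -0.0059]
 [-0.0028  0.007 ]
 [ 0.0052  0.0044]
 [ 0.0022 -0.0055]] c [ 0.6674 -0.0054] yaw -0.19397433133536637
right axis [ 0.4992 -0.1354  0.07  ]
top crop origin 333 236
scene crop origin 178 147
```

View pics/crop0.png

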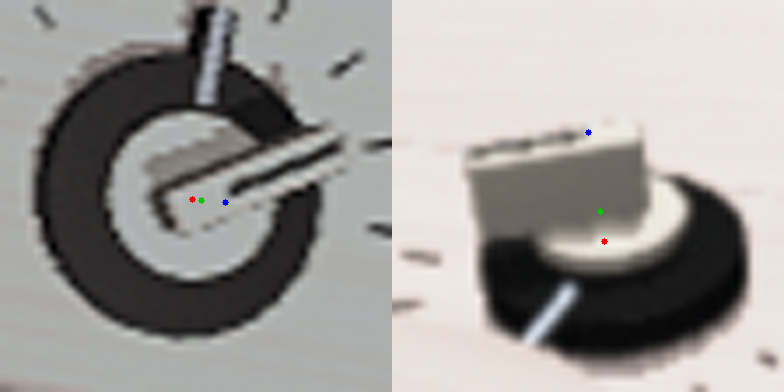

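```bash
python3 - <<'E'
from fit import *
def P(cam,q,z):
    o=np.array([333,236]) if cam=='top' else np.array([178,147])
    q=np.array(q,float)-([0,0] if cam=='top' else [392,0])
    return ray(cam,o+q/7-.5,z)
def ang(w): 
    d=w[1]-w[0]; d=R.T@d[:2]; return np.degrees(np.arctan2(d[0],d[1]))
print('disc c',P('top',[(178,194)],.086),P('scene',[(614,258)],.086))
for n,cam,q,z in [('outer','top',[(207,100),(222,15)],.086),('outer','scene',[(574,288),(530,340)],.086),('inner','top',[(232,191),(338,145)],.122),('inner','scene',[(578,136),(470,156)],.122)]:
    w=P(cam,q,z);print(n,cam,w,ang(w))
# pads: tip height etc
s=arm.sense();from scipy.spatial.transform import Rotation as Ro
q=s['tcp_rot'];M=Ro.from_quat([q[1],q[2],q[3],q[0]]).as_matrix();print(M)
E
```

```text
res [[-0.0047 -0.0059]
 [-0.0028  0.007 ]
 [ 0.0052  0.0044]
 [ 0.0022 -0.0055]] c [ 0.6674 -0.0054] yaw -0.19397433133536637
right axis [ 0.4992 -0.1354  0.07  ]
disc c [[ 0.5008 -0.1316  0.086 ]] [[ 0.5071 -0.131   0.086 ]]
outer top [[ 0.5254 -0.1405  0.086 ]
 [ 0.5479 -0.1456  0.086 ]] 91.63607556343223
outer scene [[ 0.522  -0.1392  0.086 ]
 [ 0.5464 -0.146   0.086 ]] 94.45284783465063
inner top [[ 0.502  -0.1371  0.122 ]
 [ 0.5128 -0.1647  0.122 ]] 147.43539326503245
inner scene [[ 0.5009 -0.138   0.122 ]
 [ 0.5122 -0.1652  0.122 ]] 146.27870430552005
[[-0.     -0.9014  0.433 ]
 [ 0.      0.433   0.9014]
 [-1.      0.     -0.    ]]
```

Call:
send_rows(
  motion=[
    {"slide": [0,-20,-18],"angular": [4,0,0],"fingers": -1},
    {"slide": [0,-60,-53],"angular": [8,0,0],"fingers": -1},
    {"slide": [0,-103,-91],"angular": [12,0,0],"fingers": -1},
    {"slide": [0,-149,-132],"angular": [16,0,0],"fingers": -1},
    {"slide": [0,-195,-173],"angular": [20,0,0],"fingers": -1},
    {"slide": [0,-241,-214],"angular": [24,0,0],"fingers": -1},
    {"slide": [0,-287,-255],"angular": [28,0,0],"fingers": -1},
    {"slide": [0,-333,-296],"angular": [32,0,0],"fingers": -1},
    {"slide": [0,-379,-337],"angular": [36,0,0],"fingers": -1},
    {"slide": [0,-425,-378],"angular": [39,0,0],"fingers": -1},
    {"slide": [0,-471,-419],"angular": [41,0,0],"fingers": -1},
    {"slide": [0,-517,-459],"angular": [42.3,0,0],"fingers": -1},
  ],
)

```text
time_s: 3.1
tool_pos: [0.5059, -0.144, 0.2188]
tcp_rot: [0.694, -0.135, 0.694, 0.135]
wrist_force: [0.8, 0.3, -0.2]
grip_width: 0.0928
```

```bash
cat > st.py <<'E'
from h import *
np.set_printoptions(precision=4,suppress=True)
from scipy.spatial.transform import Rotation as Ro
s=arm.sense();q=s['tcp_rot'];M=Ro.from_quat([q[1],q[2],q[3],q[0]]).as_matrix()
print(s['time_s'],s['tool_pos'],s['joint_positions'],s['wrist_force'],s['ft_torque'],s['grip_width']);print(M,'heading z',np.degrees(np.arctan2(M[1,2],M[0,2])))
E
python3 st.py
```

```text
3.1 [ 0.5059 -0.144   0.2188] [-0.3659  0.3068  1.7134  0.0001  1.1208 -0.7493] [ 0.7968  0.3115 -0.2461] [-0.0119  0.0343  0.0659] 0.09282547913617908
[[ 0.0005 -0.374   0.9274]
 [-0.0001  0.9274  0.374 ]
 [-1.     -0.0003  0.0005]] heading z 21.963431683981934
```

Call:
send_rows(
  motion=[
    {"slide": [15,0,0],"angular": [0,0,0],"fingers": -1},
    {"slide": [35,0,0],"angular": [0,0,0],"fingers": -1},
    {"slide": [55,0,0],"angular": [0,0,0],"fingers": -1},
    {"slide": [75,0,0],"angular": [0,0,0],"fingers": -1},
    {"slide": [95,0,0],"angular": [0,0,0],"fingers": -0.7},
    {"slide": [108,0,0],"angular": [0,0,0],"fingers": -0.4},
    {"slide": [116,0,0],"angular": [0,0,0],"fingers": -0.2},
    {"slide": [116,0,0],"angular": [0,0,0],"fingers": 0},
    {"slide": [116,0,0],"angular": [0,0,0],"fingers": 0.2},
    {"slide": [116,0,0],"angular": [0,0,0],"fingers": 0.2},
  ],
)

```text
time_s: 4.35
tool_pos: [0.5057, -0.1419, 0.1031]
tcp_rot: [0.694, -0.135, 0.694, 0.135]
wrist_force: [1.1, -0.3, -0.1]
grip_width: 0.0391
```

```bash
python3 st.py; python3 - <<'E'
from h import *
a=eyes.read_camera('scene');b=eyes.read_camera('top')
cv2.imwrite('pics/g1.png',np.hstack([cv2.resize(a[110:230,140:280],None,fx=2.85,fy=2.85,interpolation=cv2.INTER_CUBIC),cv2.resize(b[200:320,290:430],None,fx=2.85,fy=2.85,interpolation=cv2.INTER_CUBIC)])[:,:,::-1])
E
```

```text
4.35 [ 0.5057 -0.1419  0.1031] [-0.3623  0.4591  1.817  -0.      0.8645 -0.747 ] [ 1.0713 -0.3122 -0.0585] [-0.0691  0.0023 -0.0028] 0.03910403957514076
[[ 0.0009 -0.3753  0.9269]
 [-0.0003  0.9269  0.3753]
 [-1.     -0.0006  0.0007]] heading z 22.044247993123413
```

View pics/g1.png

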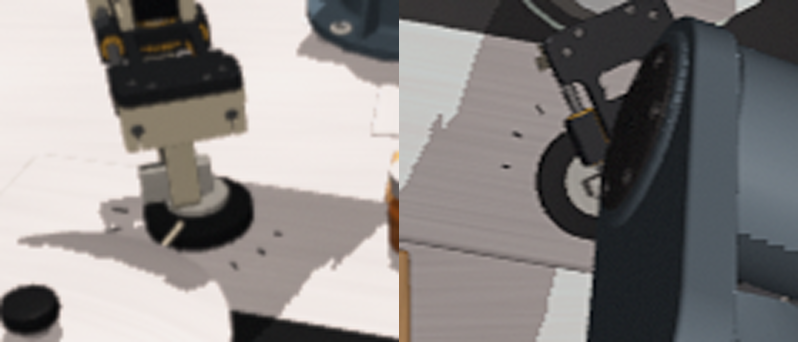

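In the left half the near finger stands beside the blade at about (180,175), above the black disc and not touching it. Next I close gently.

Call:
send_rows(
  motion=[
    {"slide": [0,0,0],"angular": [0,0,0],"fingers": 0.4},
    {"slide": [0,0,0],"angular": [0,0,0],"fingers": 0.55},
    {"slide": [0,0,0],"angular": [0,0,0],"fingers": 0.65},
    {"slide": [0,0,0],"angular": [0,0,0],"fingers": 0.75},
    {"slide": [0,0,0],"angular": [0,0,0],"fingers": 0.85},
    {"slide": [0,0,0],"angular": [0,0,0],"fingers": 1},
    {"slide": [0,0,0],"angular": [0,0,0],"fingers": 1},
    {"slide": [0,0,0],"angular": [0,0,0],"fingers": 1},
  ],
  grip_force=6,
)

```text
time_s: 5.45
tool_pos: [0.5043, -0.1424, 0.1026]
tcp_rot: [0.693, -0.135, 0.695, 0.135]
wrist_force: [-6.7, -5.6, 5.0]
grip_width: 0.0121
```

```bash
python3 st.py
```

```text
5.45 [ 0.5043 -0.1424  0.1026] [-0.3632  0.4595  1.8183 -0.0022  0.866  -0.7471] [-6.6772 -5.6314  4.9537] [-1.0939  1.3919  0.0699] 0.012113742023206751
[[-0.0027 -0.3758  0.9267]
 [-0.0008  0.9267  0.3758]
 [-1.      0.0003 -0.0028]] heading z 22.07620077726333
```

Call:
send_rows(
  motion=[
    {"slide": [0,0,-1.5],"angular": [0,0,0],"fingers": 1},
    {"slide": [0,0,-0.6],"angular": [-5,0,0],"fingers": 1},
    {"slide": [0,0.2,0.4],"angular": [-10,0,0],"fingers": 1},
    {"slide": [0,0.4,1.3],"angular": [-15,0,0],"fingers": 1},
    {"slide": [0,0.7,2.2],"angular": [-20,0,0],"fingers": 1},
    {"slide": [0,0.7,2.2],"angular": [-20,0,0],"fingers": 1},
  ],
)

```text
time_s: 6.2
tool_pos: [0.507, -0.1406, 0.1026]
tcp_rot: [0.66, -0.254, 0.66, 0.253]
wrist_force: [-2.1, -2.5, 1.3]
grip_width: 0.0118
```

```bash
python3 st.py
```

```text
6.2 [ 0.507  -0.1406  0.1026] [-0.3587  0.4619  1.8141 -0.0006  0.8658 -1.0918] [-2.1164 -2.5293  1.3111] [-0.7121  0.4131  0.0674] 0.01181107521020102
[[-0.0003 -0.6694  0.7429]
 [-0.0004  0.7429  0.6694]
 [-1.     -0.0001 -0.0005]] heading z 42.02426429085691
```

Call:
send_rows(
  motion=[
    {"slide": [0,0,0.9],"angular": [-5,0,0],"fingers": 1},
    {"slide": [0,0.2,1.6],"angular": [-11,0,0],"fingers": 1},
    {"slide": [0,0.5,2.7],"angular": [-17,0,0],"fingers": 1},
    {"slide": [0,0.9,3.8],"angular": [-23,0,0],"fingers": 1},
    {"slide": [0,1.3,4.7],"angular": [-29,0,0],"fingers": 1},
    {"slide": [0,1.7,5.4],"angular": [-33,0,0],"fingers": 1},
    {"slide": [0,1.7,5.4],"angular": [-33,0,0],"fingers": 1},
    {"slide": [0,1.7,5.4],"angular": [-33,0,0],"fingers": 1},
  ],
)

```text
time_s: 7.2
tool_pos: [0.51, -0.1356, 0.1026]
tcp_rot: [0.561, -0.43, 0.561, 0.43]
wrist_force: [-2.2, -4.1, 0.4]
grip_width: 0.0123
```

```bash
python3 st.py
```

```text
7.2 [ 0.51   -0.1356  0.1026] [-0.348   0.4642  1.8102 -0.0003  0.8672 -1.6552] [-2.2259 -4.1436  0.4063] [-0.7804  0.3544  0.0657] 0.012282539357678897
[[-0.0001 -0.9655  0.2604]
 [-0.0002  0.2604  0.9655]
 [-1.     -0.     -0.0002]] heading z 74.9090927207979
```

Call:
send_rows(
  motion=[
    {"slide": [0,0,-0.8],"angular": [0,0,0],"fingers": 1},
    {"slide": [0,0,-0.8],"angular": [0,0,0],"fingers": 0.6},
    {"slide": [0,0,-0.8],"angular": [0,0,0],"fingers": 0.4},
    {"slide": [0,0,-0.8],"angular": [0,0,0],"fingers": 0.2},
    {"slide": [0,0,-0.8],"angular": [0,0,0],"fingers": 0.2},
    {"slide": [-15,0,-0.8],"angular": [0,0,0],"fingers": 0.2},
    {"slide": [-50,0,-0.8],"angular": [0,0,0],"fingers": 0.2},
    {"slide": [-90,0,-0.8],"angular": [0,0,0],"fingers": 0.2},
    {"slide": [-120,30,20],"angular": [0,0,0],"fingers": 0.2},
    {"slide": [-125,60,70],"angular": [0,0,0],"fingers": 0.2},
    {"slide": [-125,90,120],"angular": [0,0,0],"fingers": 0.2},
    {"slide": [-125,120,170],"angular": [0,0,0],"fingers": 0.2},
  ],
)

```text
time_s: 8.7
tool_pos: [0.4374, 0.0612, 0.2289]
tcp_rot: [0.561, -0.431, 0.56, 0.43]
wrist_force: [1.3, 0.1, 0.3]
grip_width: 0.0375
```

Call:
send_rows(
  motion=[
    {"slide": [0,20,50],"angular": [0,0,0],"fingers": 0.2},
    {"slide": [0,40,100],"angular": [0,0,0],"fingers": 0.2},
    {"slide": [0,60,150],"angular": [0,0,0],"fingers": 0.2},
    {"slide": [0,70,180],"angular": [0,0,0],"fingers": 0.2},
    {"slide": [0,70,180],"angular": [0,0,0],"fingers": 0.2},
  ],
)

```text
time_s: 9.32
tool_pos: [0.4165, 0.2532, 0.2285]
tcp_rot: [0.561, -0.431, 0.56, 0.431]
wrist_force: [-1.1, -0.9, -0.4]
grip_width: 0.0372
```

```bash
python3 st.py; python3 crop.py 2
```

```text
9.325 [0.4165 0.2532 0.2285] [ 0.4507  0.2252  1.7972  0.0001  1.1182 -0.8618] [-1.1138 -0.9144 -0.4046] [-0.025  -0.0004 -0.0391] 0.03716680461148796
[[ 0.0008 -0.9668  0.2555]
 [ 0.0005  0.2555  0.9668]
 [-1.     -0.0006  0.0007]] heading z 75.1975928555557
res [[-0.0047 -0.0059]
 [-0.0028  0.007 ]
 [ 0.0052  0.0044]
 [ 0.0022 -0.0055]] c [ 0.6674 -0.0054] yaw -0.19397433133536637
right axis [ 0.4992 -0.1354  0.07  ]
top crop origin 333 236
scene crop origin 178 147
```

View pics/crop2.png

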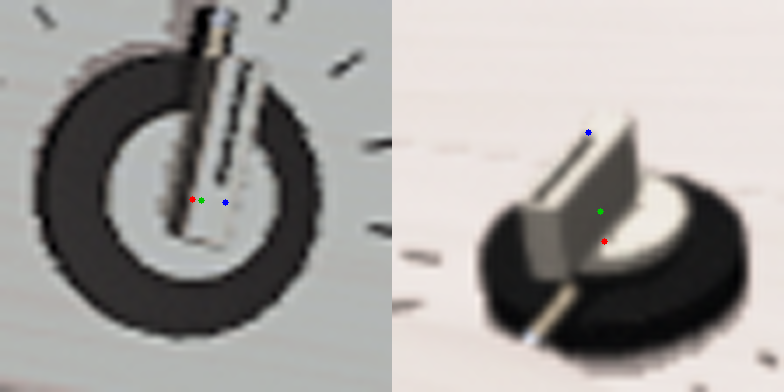

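Both pointers are now parallel. In the top crop the inner line runs (220,185)→(248,62) and the outer (207,100)→(222,15), about 3° apart. In the scene crop they are about 1° apart. The outer line has not moved. One numeric check for the pans, jar and left control, then I hand in.

```bash
python3 - <<'E'
from h import *
a=cv2.imread('pics/scene0.png')[:,:,::-1];b=eyes.read_camera('scene')
d=(np.abs(a.astype(int)-b).max(2)>60)
for n,(u,v,w,h) in dict(wide=(80,200,160,100),small=(300,235,140,90),jar=(274,160,26,42),leftctl=(350,185,50,40)).items(): print(n,d[v:v+h,u:u+w].mean().round(4))
finish_job()
E
```

```text
wide 0.0
small 0.0006
jar 0.1337
leftctl 0.2025
the job is handed in; nothing more can be done
```

I turned the right control's inner knob about 53° so its pointer lines up with the outer one, then withdrew the arm and handed the job in. The right control is the one for the plate under the wide pan.

- **Alignment:** the last pictures show the two pointers about 3° apart in the top view and about 1° in the scene view. The limit is 10°.
- **Outer knob and forces:** the right outer knob's line sits where it was. The wrist force stayed around 10 N at every reading, and the gripper was clear of everything at about 9.3 s.
- **Pans:** comparing the scene picture before and after showed both pans unchanged (0–0.06% of pixels differ).
- **Jar and left control:** this check did not come out clean. 13% of the pixels around the jar and 20% around the left control differ. I put that down to the arm and its shadow, since the arm had stopped near the left control. The arm was never lowered near either of them and passed over at about 0.23 m. I handed in from the same script, so I did not confirm this in a picture.
- **Hob pose fit:** this fit was off by up to 7–8 mm at the corners, so I took the knob's axis from the knob images instead.

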